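Knock the transport pin home and hold the bath lid at its balance point

TASK

With the mallet, knock the raised transport pin of the bench bath fully home, and set the mallet down on the bench, clear of the bath. Only then lift the bath's steel lid by its pull bar, without throwing it or letting it fall, up to its over-centre balance point (standing straight upright on its hinge, not falling shut or over backwards) and keep hold of the bar there: finish while holding it. Push the pin only with the mallet, and leave the jar, the flask and the dish alone.

Things in the scene. Friction and masses are not known exactly. Their poses are not given: they have to be found in the camera images.
- bath: Bench dry bath, fixed at some yaw: white housing 182 x 220 mm, 72 mm high, front (-x) with a black control panel. Origin: on the bench, 77 mm behind the housing's front, 105 mm before its back; x points to the back, y to its left, z up. A small aluminium boss (35 x 50 mm, top at 96 mm) on its rear left corner, centred at x +83, y +75 mm, carries the pin.
- pin_travel (a joint): Downward travel of the transport pin in m: 0 fully raised, 0.020 fully home (end stop); may start some millimetres down. Sprung (150 N/m) with 7 N of friction: needs 7 to 10 N of push and stays where it is driven to.
- pin: Round steel head of the transport pin, 20 mm diameter, 8 mm thick, on a 12 mm shank. Origin: centre of the head's underside. Fully raised its top is 120 mm above the bench, fully home 100 mm.
- pin_top (a point): Centre of the pin head's flat top face, which the mallet strikes; it moves with the pin.
- lid_angle (a joint): Lid angle in rad: 0 shut (level), 1.571 upright = balance point (its weight lies in its plane, through the hinge), stop at 2.1, fallen over backwards. Hinge nearly frictionless: falls shut below the balance point, over backwards beyond it.
- lid_hinge (a point): Centre of the lid's hinge line, 80 mm above the bench; the hinge line runs along the bath's y, the shut lid from it towards the bath's -x. In the bath's frame at x +45, y 0, z +80 mm.
- lid: The hinged steel lid: panel 196 mm wide, 6 mm thick, from 5 to 125 mm from the hinge, with the pull bar beyond its free edge. Origin: on the hinge line, midway; shut, the lid runs from there along the bath's -x; y runs along the hinge. Lid and bar weigh 0.25 to 0.5 kg.
- mallet: Small mallet standing upright on its striking face: black rubber cylinder head, 44 mm diameter, 64 mm tall (axis z), wooden handle 18 mm wide and 24 mm high, centred 34 mm above the face, running from the head along the mallet's -x to 128 mm from the head's axis. 0.3 kg (0.24 to 0.36). Origin: centre of the lower striking face; z up.
- jar: White plastic jar, 64 mm diameter, 85 mm tall, loose. Origin: centre of the underside. Stands on the side of the bath where the mallet does not.
- flask: Conical glass flask, 74 mm diameter at the foot, 105 mm tall, loose, beside the back of the bath. Origin: centre of the underside.
- dish: Clear flat dish, 76 mm diameter, 14 mm tall, loose, beside the back of the bath. Origin: centre of the underside.
- pull_bar (a point): Round steel pull bar on the lid's free edge, 12 mm diameter, 116 mm long, in the lid's plane, parallel to the hinge and 167 mm from it, on two stems 104 mm apart. The point is the bar's centre; y is its axis; turns with the lid. 36 mm clear gap between bar and lid edge, housing front 45 mm or more behind it: fingers can straddle it from above between the stems, and may turn about it as the lid swings.
Things that resemble listed ones, but are neither listed nor needed, are in the scene too. Of the things like the mallet, leave any that is pink, turquoise or yellow; of the rest the larger one is meant.

How it is judged:
By the outcome, as a careful person would: the job done as asked, in the order asked, and still so for the second after the job is handed in, while the arm keeps its last pose, push and grip.
It also fails if it takes over 64 s, if anything falls off the work surface, if the arm or the gripper's body presses on something with over 40 N, if the wrist force passes 120 N, or if a joint passes its speed limit or range.

ROBOT

A 6-joint arm with a two-finger parallel gripper is mounted at the origin on the work surface. World frame = base frame: x ahead of the robot, y to its left, z up, the work surface at z = 0. Lengths are in m, angles in rad, forces in N, time in s.
With the tool pointing down it reaches from about 0.35 to 0.85 m from the base axis. Payload 8.1 kg.
Tool frame: the origin (TCP) lies on the centre line of the jaws, within the pads' length; the fingertips stand 17 mm ahead of it and the grasp point (between the pads) lies 2 mm behind it; z points along the fingers, y is the line along which they close (so a half turn about z gives the same grasp; the last joint's range is limited). The gripper opens to 85 mm and grips with 20 to 120 N. Pads are 22 mm wide; open, the fingers measure 114 mm over their backs; the gripper's body (76 mm by 85 mm) begins 54 mm behind the grasp point. The pads swing forward as they close: fully open they stand 13 mm farther back than shut.
Start: joints at [1.139, 0.13, 1.488, -0, 1.523, -0.085], TCP at [0.204, 0.564, 0.248] pointing down, gripper open.
Joint ranges: [-2.96, 2.96], [-0.89, 2.26], [0.02, 2.5], [-1.34, 4.48], [0, 2.73], [-2.66, 2.66]. Speed limits (rad/s): [2.39, 2.39, 2.79, 3.14, 3.14, 3.14].

INTERFACE

Orientations are given as a unit quaternion [w, x, y, z].
In Python, from cell import env gives the robot as it stands.
- The arm moves only by the shell command python3 -m jog 'ROWS' [OPENING]. ROWS is JSON, a list of rows, each a list of 6 numbers: the shift along the tool's x, y, z in cm, then the turn, a rotation vector about the tool's x, y, z in degrees. A call has 1 to 12 rows; each row is the pose to reach, as a shift and turn from the pose commanded when the call began, along the tool's axes at that moment; what a row does not reach only later rows make up. A row lasts 1/12 s, in which the tool goes at most 41.7 mm and 7.16 degrees, less where a joint would pass 70% of its speed; a pose out of reach is approached as far as the arm can. A call with a gripper value outside its range is refused whole. OPENING is the finger opening in cm, from 0 to 8.54, set as the call begins (- or left out, the last holds). The fingers move at their own pace and stop on an object; the grip force is fixed at half the most. Time passes only in rows, so rows that repeat a pose let the fingers close. It gives the time, the measured TCP pose, the force, the opening and the grip force at its end, in the units of the state.
- env.get_state(): the state, without advancing time (a new reading comes with each control period).
- env.capture(name): name is "scene" or "top"; returns a dict with "image" (480x640x3 uint8, red, green, blue), "depth" (480x640 float32, m along the optical axis (not along the pixel's ray), 0 where there is no reading), "vfov" (degrees; the focal length in pixels is half the picture's height over the tangent of half this angle, whatever the lens; pixels are square), "cx", "cy" (the principal point, pixels), "view" (4x4, takes a point from world to camera coordinates). Camera axes: x right, y up, looking along -z (the intrinsics and any distortion apply to the point x, -y, -z); pixel columns grow to the right and rows downward; lengths in m; the calibration is good to about 2 mm. A picture is of the moment at which its call begins.
- env.hand_in(): hands the job in; it is judged then, once.
Trained networks look in a picture, given as the dict that the camera call returned (one of the last four; its "shot" number tells which), for a name from the list of things; names that differ only in an ending like _2 or _b are one class to them, and where a whole thing is asked for, a point or a joint stands for the part that bears it (a point fixed in the world has none). Each returns a list of dicts, best first, with "conf" (0 to 1); they miss things now and then, are a little off and sometimes report something else, mostly with a low value. They report only what shows in the picture. A call takes as long as a camera call. They do not tell look-alikes from the thing itself.
- env.recognise(picture, name): "position" ([x, y, z] in m, in world coordinates, good to about 4 mm: the middle of the surface that is visible of it).
- env.outline_of(picture, name): "mask" (480x640 bool, what is visible of it).
The state is a dict: "t": time; "joints": joint angles; "qd": joint speeds; "tau": joint torques, N m; "eef_pos": TCP position; "tool_rot": TCP orientation; "contact_force": force on the tool from outside, world axes, zero at the start; "wrist_torque": the same for the moment, N m; "opening": finger opening in m; "gripper_force": force on a finger pad.
Only numpy, scipy, OpenCV 4.12 (cv2) and the standard library are available. Lean on these libraries where they do the work, as an engineer would, in place of code of your own. Each camera call takes 0.05 s, during which the arm holds its last target. There are 200 camera calls.

## Working session

There is one attempt and no reset: what is moved stays moved. The work goes in short steps, Python scripts to look and compute and a shell command to move; the robot and the scene stay as the last step left them, time stands still between calls to the robot, and variables do not carry over. Pictures are saved under pics/ and viewed, at most 10 in all, crops included, and the job is handed in when it is done.

```bash
ls; mkdir -p pics
cat > h.py <<'E'
import numpy as np, cv2
from cell import env
def world(p,u,v,d=None):
    f=240/np.tan(np.radians(p["vfov"])/2)
    z=p["depth"][v,u] if d is None else d
    c=np.stack([(u-p["cx"])/f*z,-(v-p["cy"])/f*z,-z,np.ones_like(z)],-1)
    return (c@np.linalg.inv(p["view"]).T)[...,:3]
def cloud(p,mask):
    v,u=np.nonzero(mask&(p["depth"]>0)); return world(p,u,v)
def pix(p,X):
    f=240/np.tan(np.radians(p["vfov"])/2)
    c=p["view"]@np.append(X,1); return p["cx"]+f*c[0]/-c[2], p["cy"]-f*c[1]/-c[2]
E
python3 - <<'E'
from h import *
for n in("scene","top"):
    p=env.capture(n); cv2.imwrite(f"pics/{n}0.png",p["image"][...,::-1])
    print(n,{k:p[k] for k in p if k not in("image","depth","view")})
    for o in("bath","mallet","pin","pull_bar","lid","jar","flask","dish","pin_top","lid_hinge"):
        for r in env.recognise(p,o)[:4]: print(o,np.round(r["position"],3),round(r["conf"],2),np.round(pix(p,r["position"])))
print(env.get_state())
E
```

```text
pics
scene {'vfov': 48.51337773470138, 'cx': 323.87592971051464, 'cy': 238.55466638310892, 'shot': 1}
bath [0.6   0.063 0.08 ] 0.77 [293. 236.]
mallet [0.453 0.293 0.047] 0.96 [393. 280.]
mallet [0.56  0.05  0.081] 0.74 [304. 226.]
mallet [0.451 0.563 0.049] 0.7 [467. 365.]
mallet [0.39  0.177 0.031] 0.64 [384. 240.]
pin [0.677 0.092 0.118] 0.64 [272. 250.]
pin [0.561 0.05  0.084] 0.38 [303. 225.]
pull_bar [0.562 0.048 0.084] 0.93 [303. 225.]
lid [0.56  0.046 0.082] 0.92 [303. 225.]
lid [0.599 0.061 0.08 ] 0.21 [293. 236.]
jar [ 0.546 -0.236  0.063] 0.71 [255. 161.]
flask [ 0.658 -0.254  0.045] 0.94 [218. 177.]
flask [0.678 0.092 0.115] 0.62 [272. 251.]
dish [0.672 0.272 0.012] 0.91 [315. 324.]
pin_top [0.682 0.09  0.116] 0.62 [270. 251.]
lid_hinge [0.6   0.066 0.086] 0.71 [294. 236.]
top {'vfov': 55.936674799514265, 'cx': 319.4629299072622, 'cy': 235.7402722647135, 'shot': 2}
bath [0.58  0.038 0.083] 0.84 [351. 223.]
bath [0.557 0.042 0.085] 0.57 [349. 232.]
mallet [ 0.42  -0.23   0.045] 0.94 [453. 288.]
mallet [0.387 0.16  0.035] 0.84 [303. 299.]
mallet [0.644 0.578 0.037] 0.69 [14
[... 435 characters left out ...]
1. 223.]
{'t': 1.1, 'joints': array([ 1.13857099e+00,  1.30395767e-01,  1.48817013e+00,  6.48631669e-08,
        1.52302813e+00, -8.54212972e-02]), 'qd': array([ 0.00204263,  0.00058503, -0.00138562,  0.00176189, -0.00103611,
        0.00126189]), 'tau': array([-4.53289804e-04, -5.69316173e+01, -5.00886619e+01, -1.81367795e-04,
        1.08971148e-03, -3.48569608e-05]), 'eef_pos': array([0.20393069, 0.56428887, 0.24831117]), 'tool_rot': array([-2.06821595e-07,  1.72534346e-01,  9.85003502e-01, -6.54591045e-07]), 'contact_force': array([-0.23123066, -0.77304673,  0.45067697]), 'wrist_torque': array([-0.03692529,  0.03433305, -0.06918881]), 'gripper_force': 0.0, 'opening': 0.08524356833245685}
```

View pics/scene0.png

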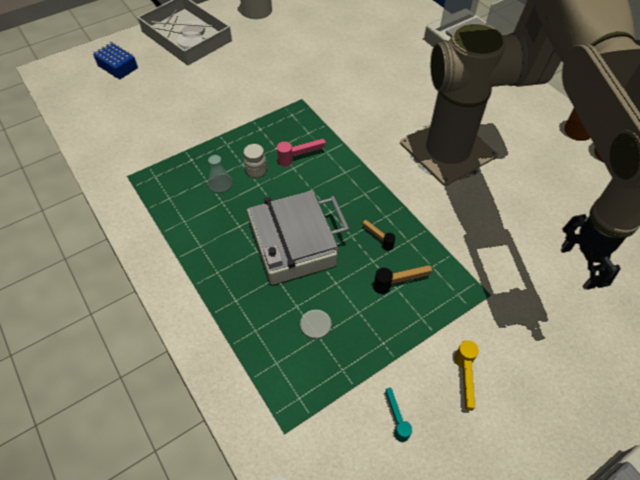

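View pics/top0.png

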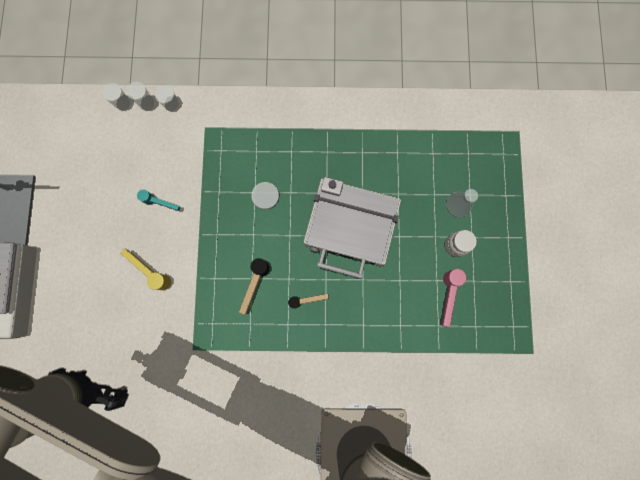

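The candidates are: the big black-headed mallet at top (260,267), a small black one at (295,302), and pink (455,280), turquoise (145,197) and yellow (155,281). Leaving out the coloured ones, the larger black one at (260,267) is meant. Next I'll take an enlarged crop and measure.

Run:
```python
from h import *
p=env.capture("top"); q=env.capture("scene")
cv2.imwrite("pics/crop1.png",cv2.resize(p["image"][160:330,220:420,::-1],None,fx=4,fy=3.5,interpolation=cv2.INTER_CUBIC)[:600])
for nm,c in(("top",p),("scene",q)):
    print(nm)
    vv,uu=np.nonzero(c["depth"]>0); W=world(c,uu,vv); C=c["image"][vv,uu].astype(int)
    g=W[(abs(W[:,0]-.5)<.25)&(abs(W[:,1])<.3)]; print("bench z",np.median(g[:,2][g[:,2]<.015]))
    m=(abs(W[:,0]-.43)<.13)&(abs(W[:,1]-.27)<.1)&(W[:,2]>.015)
    # mallet
    hd=W[m&(W[:,2]>.056)]; (x,y),r=cv2.minEnclosingCircle(hd[:,:2].astype(np.float32)); print("head",x,y,r,len(hd),hd[:,:2].mean(0),np.median(hd[:,2]))
    hn=W[m&(W[:,2]>.03)&(W[:,2]<.053)&(C[:,0]>C[:,2]+40)]
    print("handle n",len(hn)); vx,vy,x0,y0=cv2.fitLine(hn[:,:2].astype(np.float32),2,0,.01,.01).ravel(); print("dir",np.degrees(np.arctan2(vy,vx)),x0,y0,"ext",hn[:,:2].min(0),hn[:,:2].max(0),np.median(hn[:,2]))
    # bath
    b=(abs(W[:,0]-.58)<.15)&(abs(W[:,1]-.04)<.17)
    t=W[b&(W[:,2]>.062)&(W[:,2]<.092)]; R=cv2.minAreaRect(t[:,:2].astype(np.float32)); print("bathrect",R,np.round(cv2.boxPoints(R),3).tolist())
    k=W[b&(W[:,2]>.105)]; print("pin",k[:,:2].mean(0) if len(k) else 0,np.percentile(k[:,2],[10,50,90]),len(k))
    bs=W[b&(W[:,2]>.091)&(W[:,2]<.1)&(W[:,0]>.63)]; print("boss",len(bs),bs.mean(0),cv2.minAreaRect(bs[:,:2].astype(np.float32)))
    l=W[b&(W[:,2]>.08)&(W[:,2]<.09)]; print("lid",len(l),cv2.minAreaRect(l[:,:2].astype(np.float32)))
```

```text
top
bench z 0.0017945249825018772
head 0.47001227736473083 0.27451932430267334 0.0218656025826931 228 [0.46960373 0.27410001] 0.0647345977322169
handle n 277
dir -19.322386 0.39918262 0.29831403 ext [0.34950702 0.27407417] [0.4501373  0.32249357] 0.046332828463970355
bathrect ((0.56761634349823, 0.03853321075439453), (0.22360827028751373, 0.23302961885929108), 75.69576263427734) [[0.4269999861717224, -0.04100000113248825], [0.652999997138977, -0.0989999994635582], [0.7080000042915344, 0.11800000071525574], [0.4819999933242798, 0.17599999904632568]]
pin [0.67685192 0.08776208] [0.1139515  0.11638899 0.11823113] 49
boss 192 [0.67608663 0.0892305  0.09645554] ((0.6661876440048218, 0.09492017328739166), (0.057432230561971664, 0.06087220087647438), 75.17122650146484)
lid 4014 ((0.555376410484314, 0.0509626567363739), (0.22338566184043884, 0.21239352226257324), 68.80596160888672)
scene
bench z 0.0012711105587894789
head 0.4709431231021881 0.2744014859199524 0.023693332448601723 231 [0.47195608 0.27645269] 0.06413938172070255
handle n 321
dir -21.200682 0.40015134 0.30052787 ext [0.34845615 0.17045548] [0.45202909 0.32419826] 0.04542240038090273
bathrect ((0.5679603815078735, 0.0382775217294693), (0.22896981239318848, 0.2324577271938324), 75.54995727539062) [[0.4269999861717224, -0.04399999976158142], [0.6520000100135803, -0.10199999809265137], [0.7089999914169312, 0.11999999731779099], [0.48399999737739563, 0.17800000309944153]]
pin [0.67867849 0.08942982] [0.11077086 0.11495382 0.1185016 ] 53
boss 193 [0.68004369 0.09277712 0.09578257] ((0.6644507050514221, 0.09249570965766907), (0.05355087295174599, 0.06430123001337051), 73.53812408447266)
lid 3157 ((0.5615847706794739, 0.048853710293769836), (0.2268742173910141, 0.22559234499931335), 67.36681365966797)
```

View pics/crop1.png

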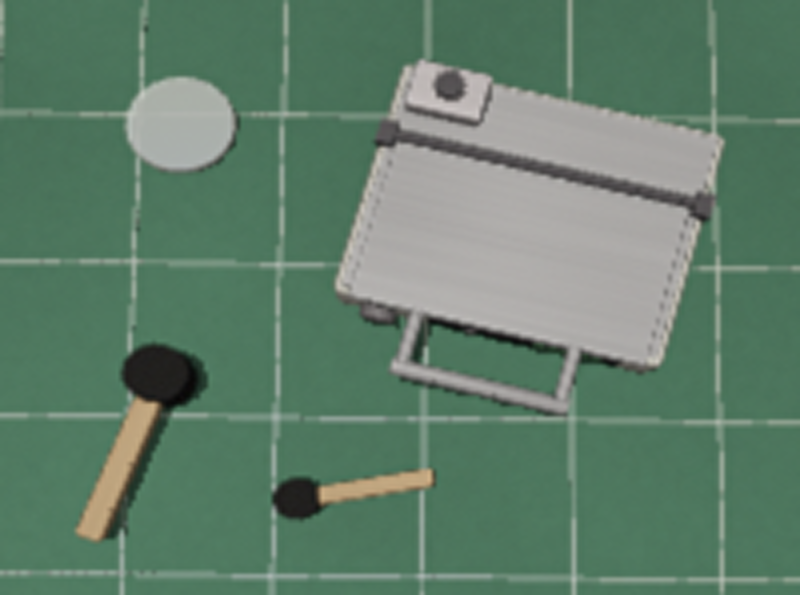

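The crop confirms it: the large black mallet has its head at about (158,375) in the crop, and the small one is at (298,497). The bath yaw is about -14.5° and the mallet yaw about -19.3°, so the tool's x axis already lies along the handle. I'll approach now.

```bash
python3 -m jog '[[-30.8,-18.2,8,0,0,0],[-30.8,-18.2,8,0,0,0],[-30.8,-18.2,8,0,0,0],[-30.8,-18.2,8,0,0,0],[-30.8,-18.2,8,0,0,0],[-30.8,-18.2,8,0,0,0],[-30.8,-18.2,8,0,0,0],[-30.8,-18.2,8,0,0,0],[-30.8,-18.2,8,0,0,0],[-30.8,-18.2,8,0,0,0],[-30.8,-18.2,8,0,0,0],[-30.8,-18.2,8,0,0,0]]' 8
python3 - <<'E'
from h import *
s=env.get_state();print(s)
p=env.capture("top");cv2.imwrite("pics/a1.png",p["image"][200:330,200:360,::-1])
vv,uu=np.nonzero(p["depth"]>0); W=world(p,uu,vv)
o=np.array([.578,.0365]);a=np.radians(-14.5)
L=(W[:,:2]-o)@np.array([[np.cos(a),-np.sin(a)],[np.sin(a),np.cos(a)]])
m=(L[:,0]<-.10)&(L[:,0]>-.16)&(abs(L[:,1])<.09)&(W[:,2]>.06)&(W[:,2]<.1)
k=W[m];print(len(k),L[m].min(0),L[m].max(0),L[m].mean(0),cv2.minAreaRect(k[:,:2].astype(np.float32)),np.percentile(k[:,2],[10,50,90]))
h=L[:,0]<-.113
n=m&(L[:,0]<-.112);print(W[n].mean(0),cv2.fitLine(W[n][:,:2].astype(np.float32),2,0,.01,.01).ravel(),L[n].min(0),L[n].max(0))
E
```

```text
t: 2.2
eef_pos: [0.4317, 0.2885, 0.1684]
tool_rot: [-0.0, 0.173, 0.985, 0.0]
contact_force: [-0.8, -0.0, -0.3]
opening: 0.08
gripper_force: 0.0
{'t': 2.2, 'joints': array([ 4.90092367e-01, -3.60657451e-02,  1.80762842e+00,  4.61986552e-04,
        1.36998703e+00, -7.33080761e-01]), 'qd': array([ 0.0307798 , -0.00612296, -0.00539021,  0.00162406, -0.00051391,
        0.00035806]), 'tau': array([-1.38602749e+00, -4.58879328e+01, -4.78892720e+01, -1.49831101e-01,
       -1.75649591e-02, -6.02242746e-02]), 'eef_pos': array([0.43170998, 0.28852951, 0.16843809]), 'tool_rot': array([-1.22564658e-04,  1.72983136e-01,  9.84924760e-01,  1.91505953e-04]), 'contact_force': array([-0.84101499, -0.0224777 , -0.30636873]), 'wrist_torque': array([-0.02718503,  0.01816448, -0.04392923]), 'gripper_force': 0.0, 'opening': 0.07999816813770409}
260 [-0.12698505 -0.05819085] [-0.10014705  0.05739872] [-0.11914314  0.00027773] ((0.4678684175014496, 0.06455838680267334), (0.11557453870773315, 0.026782795786857605), 75.38810729980469) [0.08185336 0.08537125 0.08915171]
[0.46081912 0.06691389 0.08545777] [0.2524004  0.9676229  0.46081913 0.0669139 ] [-0.12698505 -0.05819085] [-0.1122166   0.05739872]
```

```bash
python3 -m jog '[[0,0,3.5,0,0,0],[0,0,7,0,0,0],[0,0,10,0,0,0],[0,0,12,0,0,0],[0,0,13.3,0,0,0],[0,0,13.5,0,0,0],[0,0,13.5,0,0,0],[0,0,13.5,0,0,0]]'; python3 -m jog '[[0,0,0,0,0,0],[0,0,0,0,0,0],[0,0,0,0,0,0],[0,0,0,0,0,0],[0,0,0,0,0,0],[0,0,0,0,0,0],[0,0,0,0,0,0],[0,0,0,0,0,0],[0,0,0,0,0,0],[0,0,0,0,0,0],[0,0,0,0,0,0],[0,0,0,0,0,0]]' 0
```

```text
t: 2.92
eef_pos: [0.432, 0.2896, 0.0345]
tool_rot: [0.001, 0.172, 0.985, 0.001]
contact_force: [0.2, 0.4, 0.8]
opening: 0.08
gripper_force: 0.0
t: 3.92
eef_pos: [0.432, 0.2884, 0.0338]
tool_rot: [0.0, 0.173, 0.985, 0.0]
contact_force: [-2.5, -1.7, 6.2]
opening: 0.0169
gripper_force: 58.4
```

```bash
python3 -m jog '[[0,0,-2,0,0,0],[0,0,-5,0,0,0],[0,0,-9,0,0,0],[0,0,-13,0,0,0],[0,0,-16,0,0,0],[0,0,-18,0,0,0],[0,0,-18,0,0,0],[0,0,-18,0,0,0],[0,0,-18,0,0,0],[0,0,-18,0,0,0]]'
python3 - <<'E'
from h import *
for n in("top","scene"):
    p=env.capture(n)
    cv2.imwrite(f"pics/lift_{n}.png",cv2.resize(p["image"][200:330,200:360,::-1] if n=="top" else p["image"][170:330,320:500,::-1],None,fx=4,fy=4))
    vv,uu=np.nonzero(p["depth"]>0);W=world(p,uu,vv);C=p["image"][vv,uu].astype(int)
    e=env.get_state()["eef_pos"]
    m=(np.linalg.norm(W[:,:2]-[.47,.2745],axis=1)<.05)&(W[:,2]>e[2]-.06)&(W[:,2]<e[2]+.05)
    h=W[m&((W[:,:2]-e[:2])@np.array([.9405,-.34])>.022)]
    if len(h): print(n,len(h),np.percentile(h[:,2]-e[2],[2,10,50,90,98]),cv2.minEnclosingCircle(h[:,:2].astype(np.float32)),e)
E
```

```text
t: 4.75
eef_pos: [0.4304, 0.2877, 0.2102]
tool_rot: [-0.002, 0.173, 0.985, -0.001]
contact_force: [-0.1, -0.3, -4.9]
opening: 0.017
gripper_force: 59.5
top 47 [-0.03091258 -0.02706693  0.00987216  0.03153085  0.03346274] ((0.4722155034542084, 0.25863683223724365), 0.014250870794057846) [0.43040279 0.28772404 0.21040557]
scene 530 [-0.02931387 -0.02039406  0.02393827  0.03156105  0.03321436] ((0.47041916847229004, 0.2758132517337799), 0.023076560348272324) [0.4305931  0.2878377  0.21080536]
```

View pics/lift_scene.png

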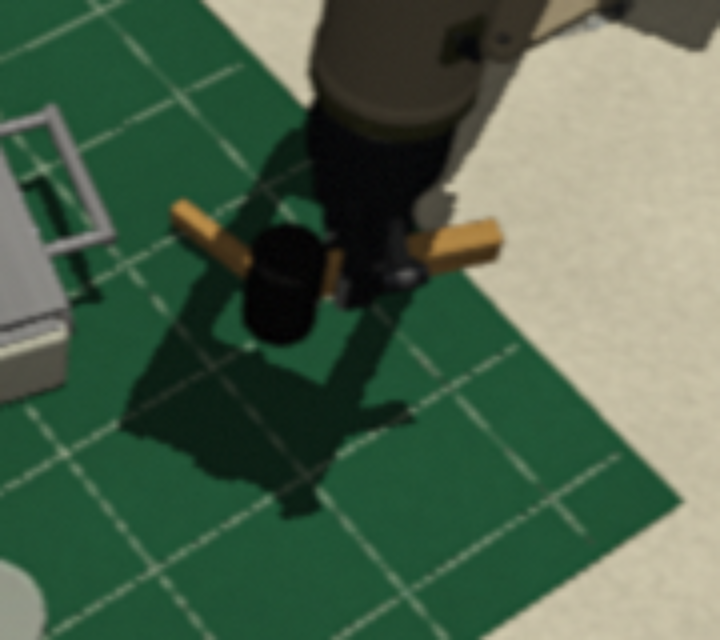

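The mallet is held level, with the face about 33 mm below the TCP. I'll carry it over the pin.

```bash
python3 -m jog '[[-2,-0.8,0,0,0,0],[-5,-2.1,0,0,0,0],[-8.5,-3.5,0,0,0,0],[-12,-5,0,0,0,0],[-15.5,-6.4,0,0,0,0],[-19,-7.8,0,0,0,0],[-22,-9.1,0,0,0,0],[-24.5,-10.1,0,0,0,0],[-25.8,-10.6,0,0,0,0],[-25.8,-10.6,0,0,0,0],[-25.8,-10.6,0,0,0,0],[-25.8,-10.6,0,0,0,0]]'
python3 - <<'E'
from h import *
for n in("top","scene"):
    p=env.capture(n)
    vv,uu=np.nonzero(p["depth"]>0);W=world(p,uu,vv)
    e=env.get_state()["eef_pos"]
    m=(np.linalg.norm(W[:,:2]-[.677,.088],axis=1)<.05)&(W[:,2]>e[2]-.06)&(W[:,2]<e[2]+.05)
    h=W[m&((W[:,:2]-e[:2])@np.array([.9405,-.34])>.022)]
    print(n,len(h),np.percentile(h[:,2]-e[2],[2,10,50,90,98]),cv2.minEnclosingCircle(h[:,:2].astype(np.float32)),e)
cv2.imwrite("pics/over.png",cv2.resize(p["image"][150:310,200:400,::-1],None,fx=3.5,fy=3.5))
E
```

```text
t: 5.85
eef_pos: [0.6374, 0.1015, 0.212]
tool_rot: [-0.001, 0.172, 0.985, -0.0]
contact_force: [-0.4, 0.1, -4.5]
opening: 0.017
gripper_force: 59.3Traceback (most recent call last):
  File "<stdin>", line 8, in <module>
    return _quantile_unchecked(
        a, q, axis, out, overwrite_input, method, keepdims, weights)
    return _ureduce(a,
                    func=_quantile_ureduce_func,
    ...<5 lines>...
                    overwrite_input=overwrite_input,
                    method=method)
    r = func(a, **kwargs)
    result = _quantile(arr,
                       quantiles=q,
    ...<2 lines>...
                       out=out,
                       weights=wgt)
    slices_having_nans = np.isnan(arr[-1, ...])
                                  ~~~^^^^^^^^^
IndexError: index -1 is out of bounds for axis 0 with size 0
```

```bash
python3 -m jog '[[0,0,2,0,0,0],[0,0,4,0,0,0],[0,0,5,0,0,0],[0,0,5.3,0,0,0],[0,0,5.3,0,0,0],[0,0,5.3,0,0,0]]'; python3 -m jog '[[0,0,0.4,0,0,0],[0,0,0.8,0,0,0],[0,0,1.2,0,0,0],[0,0,1.5,0,0,0],[0,0,1.8,0,0,0],[0,0,1.8,0,0,0],[0,0,1.8,0,0,0]]'; python3 -m jog '[[0,0,0.2,0,0,0],[0,0,0.4,0,0,0],[0,0,0.6,0,0,0],[0,0,0.6,0,0,0],[0,0,0.6,0,0,0]]'
```

```text
t: 6.4
eef_pos: [0.6385, 0.1015, 0.1611]
tool_rot: [0.0, 0.172, 0.985, 0.0]
contact_force: [0.1, 0.3, -3.3]
opening: 0.0171
gripper_force: 59.3
t: 6.98
eef_pos: [0.6388, 0.1011, 0.1426]
tool_rot: [0.001, 0.173, 0.985, 0.0]
contact_force: [0.3, -0.0, -0.2]
opening: 0.0171
gripper_force: 59.9
t: 7.4
eef_pos: [0.6387, 0.1011, 0.1366]
tool_rot: [0.001, 0.173, 0.985, 0.0]
contact_force: [0.7, 0.4, 2.8]
opening: 0.0171
gripper_force: 60.2
```

Run:
```python
from h import *
p=env.capture("scene")
e=env.get_state()["eef_pos"]
vv,uu=np.nonzero(p["depth"]>0);W=world(p,uu,vv)
m=(np.linalg.norm(W[:,:2]-[.677,.088],axis=1)<.05)&(W[:,2]>e[2]-.06)&(W[:,2]<e[2]+.05)
h=W[m&((W[:,:2]-e[:2])@np.array([.9405,-.34])>.022)]
print(len(h),np.percentile(h[:,2],[2,10,50,90,98]),cv2.minEnclosingCircle(h[:,:2].astype(np.float32)),e)
cv2.imwrite("pics/over.png",cv2.resize(p["image"][150:310,200:400,::-1],None,fx=3.5,fy=3.5))
```

```text
582 [0.07934437 0.09167488 0.14687034 0.16848883 0.17068158] ((0.6783234477043152, 0.09337110072374344), 0.029290562495589256) [0.63876461 0.10112232 0.13665499]
```

View pics/over.png

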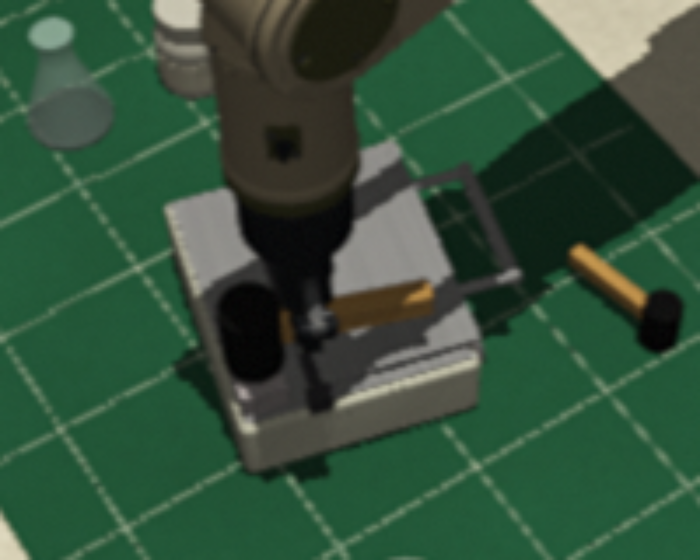

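The head sits over the pin on the boss and is pressing it with about 7 N. I'll keep pushing to the end stop.

```bash
python3 -m jog '[[0,0,0.1,0,0,0],[0,0,0.2,0,0,0],[0,0,0.3,0,0,0],[0,0,0.3,0,0,0],[0,0,0.3,0,0,0]]';python3 -m jog '[[0,0,0.1,0,0,0],[0,0,0.2,0,0,0],[0,0,0.2,0,0,0],[0,0,0.2,0,0,0]]'
```

```text
t: 7.87
eef_pos: [0.6387, 0.1011, 0.1338]
tool_rot: [0.001, 0.173, 0.985, 0.0]
contact_force: [-0.1, 0.8, 4.5]
opening: 0.0171
gripper_force: 60.5
t: 8.2
eef_pos: [0.6387, 0.1012, 0.1335]
tool_rot: [0.001, 0.172, 0.985, 0.0]
contact_force: [-7.7, 0.7, 15.1]
opening: 0.0172
gripper_force: 62.1
```

```bash
python3 -m jog '[[0,0,0.1,0,0,0],[0,0,0.1,0,0,0],[0,0,0.1,0,0,0]]';python3 -m jog '[[0,0,-2,0,0,0],[0,0,-5,0,0,0],[0,0,-8.0,0,0,0],[0,0,-8.0,0,0,0]]'; python3 -m jog '[[3,1.2,0,0,0,0],[6.5,2.6,0,0,0,0],[10,4.1,0,0,0,0],[13.5,5.5,0,0,0,0],[17,7,0,0,0,0],[20.5,8.4,0,0,0,0],[23,9.5,0,0,0,0],[25.8,10.6,0,0,0,0],[25.8,10.6,0,0,0,0],[25.8,10.6,0,0,0,0],[25.8,10.6,0,0,0,0]]'
python3 - <<'E'
from h import *
for n in("top","scene"):
    p=env.capture(n)
    vv,uu=np.nonzero(p["depth"]>0);W=world(p,uu,vv)
    k=W[(np.linalg.norm(W[:,:2]-[.678,.0885],axis=1)<.009)&(W[:,2]>.08)&(W[:,2]<.14)]
    print(n,len(k),np.percentile(k[:,2],[10,50,90,98]) if len(k) else 0)
    for r in env.recognise(p,"pin")[:2]: print(r)
    e=env.get_state()["eef_pos"]
    m=(np.linalg.norm(W[:,:2]-e[:2]-[.04,-.013],axis=1)<.05)&(W[:,2]>e[2]-.06)&(W[:,2]<e[2]+.05)
    h=W[m&((W[:,:2]-e[:2])@np.array([.9405,-.34])>.022)]
    print(len(h),h.mean(0)-e if len(h) else 0, np.percentile(h[:,2]-e[2],[2,98]) if len(h) else 0)
cv2.imwrite("pics/c2.png",cv2.resize(p["image"][170:330,230:430,::-1],None,fx=3.5,fy=3.5))
E
```

```text
t: 8.45
eef_pos: [0.6388, 0.1013, 0.1334]
tool_rot: [0.001, 0.172, 0.985, 0.0]
contact_force: [-9.8, 0.8, 20.6]
opening: 0.0172
gripper_force: 62.9
t: 8.78
eef_pos: [0.6407, 0.1011, 0.2166]
tool_rot: [0.004, 0.173, 0.985, 0.001]
contact_force: [1.5, -0.6, -0.4]
opening: 0.017
gripper_force: 59.5
t: 9.7
eef_pos: [0.4314, 0.2879, 0.209]
tool_rot: [-0.001, 0.172, 0.985, -0.001]
contact_force: [0.6, -1.3, -3.2]
opening: 0.0171
gripper_force: 59.3
top 37 [0.09904685 0.10035    0.10397406 0.10572632]
43 [ 0.03979199 -0.03285985  0.00885539] [-0.02860214  0.03239328]
scene 39 [0.09618506 0.09970108 0.10260467 0.10436588]
{'position': [0.6757, 0.0905, 0.1021], 'conf': 0.63}
529 [ 0.0452234  -0.00725946  0.01304942] [-0.02954441  0.0336351 ]
```

View pics/c2.png

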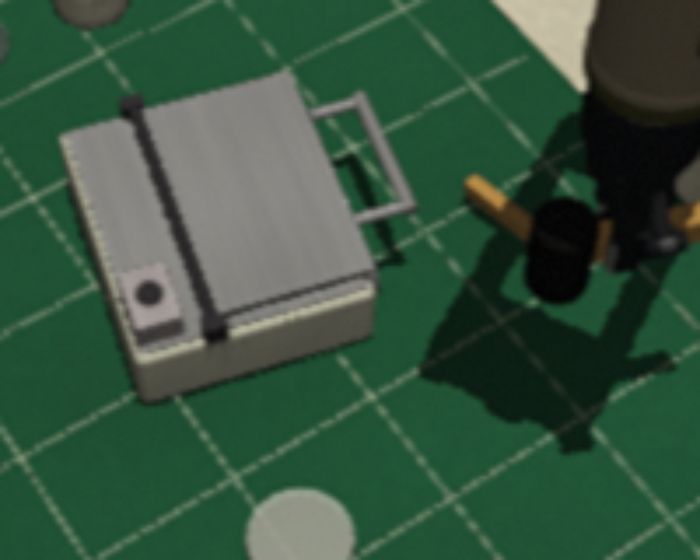

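The pin is home: its head is almost flush on the boss, at (150,292) in the crop, with its top at 0.100 m. I'll set the mallet back where it stood.

```bash
python3 -m jog '[[0,0,3,0,0,0],[0,0,7,0,0,0],[0,0,11,0,0,0],[0,0,14,0,0,0],[0,0,16,0,0,0],[0,0,17,0,0,0],[0,0,17.2,0,0,0],[0,0,17.2,0,0,0],[0,0,17.2,0,0,0]]';python3 -m jog '[[0,0,0.1,0,0,0],[0,0,0.2,0,0,0],[0,0,0.2,0,0,0],[0,0,0.2,0,0,0]]'
```

```text
t: 10.65
eef_pos: [0.4333, 0.289, 0.0401]
tool_rot: [0.001, 0.173, 0.985, 0.001]
contact_force: [0.0, 0.7, -3.1]
opening: 0.0173
gripper_force: 59.2
t: 10.98
eef_pos: [0.4321, 0.2887, 0.037]
tool_rot: [0.0, 0.172, 0.985, 0.0]
contact_force: [-0.5, 0.0, -2.9]
opening: 0.0174
gripper_force: 59.2
```

```bash
python3 -m jog '[[0,0,0.1,0,0,0],[0,0,0.2,0,0,0],[0,0,0.3,0,0,0],[0,0,0.3,0,0,0],[0,0,0.3,0,0,0]]'
```

```text
t: 11.4
eef_pos: [0.4317, 0.2886, 0.0338]
tool_rot: [-0.0, 0.172, 0.985, 0.0]
contact_force: [-4.6, -1.9, 5.6]
opening: 0.0171
gripper_force: 60.6
```

Contact with the bench. I'll release it and lift away.

```bash
python3 -m jog '[[0,0,0,0,0,0],[0,0,0,0,0,0],[0,0,0,0,0,0],[0,0,0,0,0,0],[0,0,0,0,0,0],[0,0,0,0,0,0]]' 6; python3 -m jog '[[0,0,-1,0,0,0],[0,0,-3,0,0,0],[0,0,-6,0,0,0],[0,0,-10,0,0,0],[0,0,-14,0,0,0],[0,0,-16,0,0,0],[0,0,-16,0,0,0]]'; python3 -m jog '[[-1,-2,0,0,0,7],[-2,-4,0,0,0,14],[-3,-6,0,0,0,21],[-4,-8,0,0,0,28],[-5,-10,0,0,0,35],[-6,-12,0,0,0,42],[-7,-14,0,0,0,49],[-8,-16,0,0,0,56],[-9,-18,0,0,0,63],[-10.2,-19.9,0,0,0,70],[-10.2,-19.9,0,0,0,77],[-10.2,-19.9,0,0,0,84.6]]' 3.8; python3 -m jog '[[0,0,0,0,0,0],[0,0,0,0,0,0],[0,0,0,0,0,0]]'
python3 - <<'E'
from h import *
from scipy.spatial.transform import Rotation as R
s=env.get_state();q=s["tool_rot"];M=R.from_quat([*q[1:],q[0]]).as_matrix();print(M.round(3),s["eef_pos"],s["joints"])
t=np.array([.460,.067,.078]);print("shift cm",(M.T@(t-s["eef_pos"])*100).round(2),"y angle",np.degrees(np.arctan2(M[1,1],M[0,1])))
p=env.capture("scene");cv2.imwrite("pics/c3.png",cv2.resize(p["image"][170:330,270:470,::-1],None,fx=3.5,fy=3.5))
vv,uu=np.nonzero(p["depth"]>0);W=world(p,uu,vv)
h=W[(np.linalg.norm(W[:,:2]-[.471,.275],axis=1)<.04)&(W[:,2]>.056)];print("head",np.median(h,0),len(h))
E
```

```text
t: 11.9
eef_pos: [0.4318, 0.2885, 0.0333]
tool_rot: [0.0, 0.173, 0.985, 0.0]
contact_force: [-0.1, -0.8, -0.6]
opening: 0.0595
gripper_force: 0.0
t: 12.48
eef_pos: [0.4349, 0.2901, 0.2011]
tool_rot: [0.004, 0.173, 0.985, 0.003]
contact_force: [0.1, 0.1, 0.7]
opening: 0.0598
gripper_force: 0.0
t: 13.48
eef_pos: [0.4599, 0.0653, 0.1932]
tool_rot: [-0.0, 0.791, 0.612, -0.0]
contact_force: [0.7, -0.2, 0.4]
opening: 0.0379
gripper_force: 0.0
t: 13.73
eef_pos: [0.4598, 0.0668, 0.1932]
tool_rot: [-0.0, 0.787, 0.617, -0.0]
contact_force: [-0.7, 0.7, -0.2]
opening: 0.0382
gripper_force: 0.0
[[ 0.238  0.971 -0.   ]
 [ 0.971 -0.238 -0.   ]
 [-0.    -0.    -1.   ]] [0.4598262  0.06678483 0.19320576] [ 3.38250696e-02 -2.11686200e-01  1.92199079e+00 -1.17710356e-05
  1.43153158e+00  2.74053534e-01]
shift cm [3.000e-02 1.000e-02 1.152e+01] y angle -13.763983912283233
head [0.47140082 0.27656121 0.06422793] 233
```

View pics/c3.png

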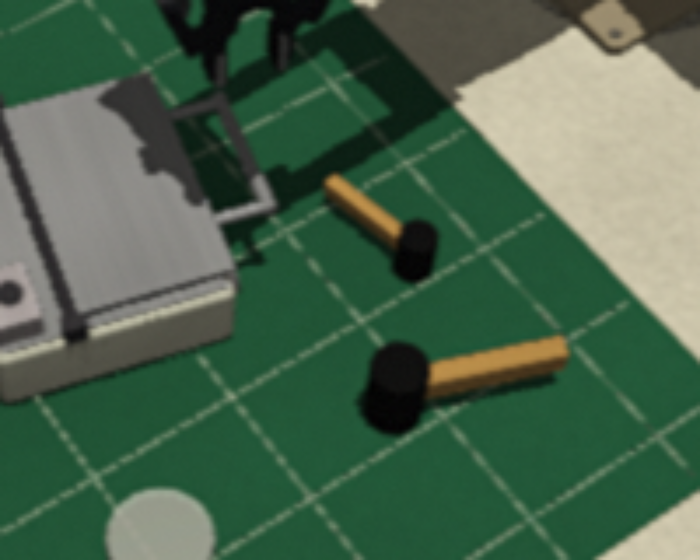

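The mallet stands upright at (395,390) in the crop, clear of the bath. I'll go down astride the bar, watching the force.

```bash
python3 -m jog '[[0,0,3,0,0,0.8],[0,0,6,0,0,0.8],[0,0,7.5,0,0,0.8],[0,0,8.5,0,0,0.8],[0,0,8.5,0,0,0.8],[0,0,8.5,0,0,0.8]]'; python3 -m jog '[[0,0,1,0,0,0],[0,0,2,0,0,0],[0,0,3,0,0,0],[0,0,3,0,0,0],[0,0,3,0,0,0]]'
```

```text
t: 14.28
eef_pos: [0.46, 0.0668, 0.1085]
tool_rot: [-0.0, 0.792, 0.61, -0.0]
contact_force: [-0.7, 0.7, 0.1]
opening: 0.0381
gripper_force: 0.0
t: 14.7
eef_pos: [0.4592, 0.0666, 0.0773]
tool_rot: [-0.001, 0.792, 0.61, -0.001]
contact_force: [0.0, 0.8, 0.3]
opening: 0.0381
gripper_force: 0.0
```

```bash
python3 -m jog '[[0,0,0,0,0,0],[0,0,0,0,0,0],[0,0,0,0,0,0],[0,0,0,0,0,0],[0,0,0,0,0,0],[0,0,0,0,0,0],[0,0,0,0,0,0],[0,0,0,0,0,0]]' 0
python3 - <<'E'
from h import *
from scipy.spatial.transform import Rotation as R
s=env.get_state();q=s["tool_rot"];M=R.from_quat([*q[1:],q[0]]).as_matrix();print(M.round(4),s["eef_pos"])
a=np.radians(-14.5);ux=np.array([np.cos(a),np.sin(a),0])
H=np.array([.578,.0365,.08])+.045*ux; g=s["eef_pos"]-.002*M[:,2]; print("hinge",H,"grasp rel along/z",(g-H)@ux,g[2]-.08)
r=.167
for d in range(0,100,5):
    t=np.radians(d); P=H-ux*r*np.cos(t)+[0,0,r*np.sin(t)]
    P0=H-ux*r
    print(d,(M.T@(P-P0)*100).round(2))
E
```

```text
t: 15.37
eef_pos: [0.4588, 0.067, 0.0787]
tool_rot: [-0.001, 0.792, 0.61, -0.001]
contact_force: [-10.1, 1.4, 8.3]
opening: 0.01
gripper_force: 58.6
[[ 2.557e-01  9.668e-01 -2.800e-03]
 [ 9.668e-01 -2.557e-01  5.000e-04]
 [-2.000e-04 -2.800e-03 -1.000e+00]] [0.45884174 0.06700786 0.07873366]
hinge [0.62156664 0.0252329  0.08      ] grasp rel along/z -0.16799574755019073 0.0007336481567219999
0 [0. 0. 0.]
5 [ 0.    0.06 -1.46]
10 [ 0.    0.25 -2.9 ]
15 [ 0.    0.56 -4.32]
20 [ 0.    0.99 -5.71]
25 [ 0.01  1.54 -7.06]
30 [ 0.01  2.21 -8.36]
35 [ 0.01  2.99 -9.59]
40 [  0.02   3.88 -10.75]
45 [  0.02   4.86 -11.82]
50 [  0.03   5.93 -12.81]
55 [  0.04   7.08 -13.7 ]
60 [  0.04   8.31 -14.49]
65 [  0.05   9.6  -15.16]
70 [  0.06  10.94 -15.72]
75 [  0.07  12.33 -16.17]
80 [  0.07  13.75 -16.48]
85 [  0.08  15.2  -16.68]
90 [  0.09  16.65 -16.75]
95 [  0.1   18.11 -16.69]
```

```bash
python3 -m jog '[[0,0.02,-0.7,0,0,0],[0,0.06,-1.46,0,0,0],[0,0.14,-2.2,0,0,0],[0,0.25,-2.9,0,0,0],[0,0.4,-3.6,0,0,0],[0,0.56,-4.32,0,0,0],[0,0.76,-5,0,0,0],[0,0.99,-5.71,0,0,0],[0,0.99,-5.71,0,0,0],[0,0.99,-5.71,0,0,0]]'
python3 - <<'E'
from h import *
p=env.capture("scene");cv2.imwrite("pics/c4.png",cv2.resize(p["image"][130:290,220:420,::-1],None,fx=3.5,fy=3.5))
E
```

```text
t: 16.2
eef_pos: [0.4679, 0.0646, 0.1359]
tool_rot: [-0.002, 0.792, 0.61, -0.001]
contact_force: [-12.4, 4.4, 1.7]
opening: 0.01
gripper_force: 58.6
```

View pics/c4.png

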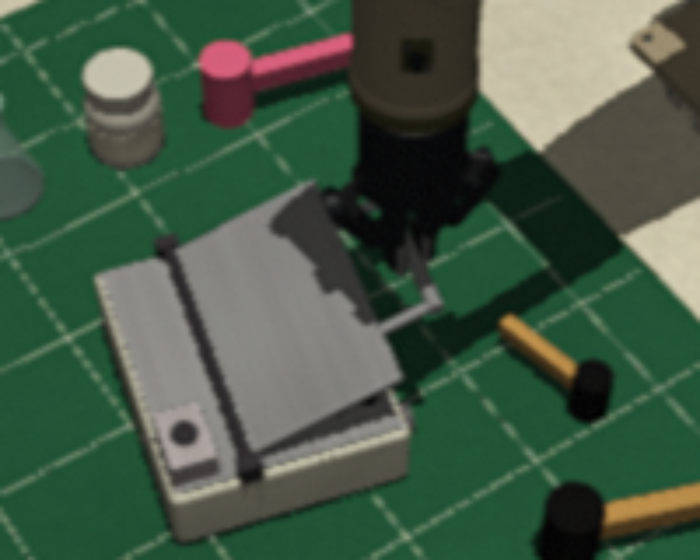

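The lid is about 20° up and held. The arc looks about 1.5 mm short in radius, so I'll correct that and carry on.

```bash
python3 -m jog '[[0,0.1,-0.65,0,0,0],[0,0.4,-1.35,0,0,0],[0,0.7,-2,0,0,0],[0,1.07,-2.65,0,0,0],[0,1.45,-3.28,0,0,0],[0,1.87,-3.88,0,0,0],[0,2.3,-4.47,0,0,0],[0,2.75,-5.04,0,0,0],[0,3.25,-5.6,0,0,0],[0,3.75,-6.11,0,0,0],[0,3.75,-6.11,0,0,0]]'
```

```text
t: 17.17
eef_pos: [0.5055, 0.0549, 0.2001]
tool_rot: [-0.001, 0.792, 0.61, -0.0]
contact_force: [-20.8, 4.7, 16.5]
opening: 0.0095
gripper_force: 59.5
```

```bash
python3 -m jog '[[0,-0.2,-0.2,0,0,0],[0,-0.2,-0.2,0,0,0],[0,-0.2,-0.2,0,0,0]]'
python3 - <<'E'
from h import *
for n in("scene","top"):
    p=env.capture(n)
    if n=="scene": cv2.imwrite("pics/c5.png",cv2.resize(p["image"][130:290,220:420,::-1],None,fx=3.5,fy=3.5))
    vv,uu=np.nonzero(p["depth"]>0);W=world(p,uu,vv)
    a=np.radians(-14.6);ux=np.array([np.cos(a),np.sin(a),0]);uy=np.array([-ux[1],ux[0],0])
    L=np.stack([(W-[.578,.0365,0])@ux,(W-[.578,.0365,0])@uy,W[:,2]],1)
    m=(abs(L[:,1])<.095)&(L[:,1]>-.09)&(L[:,2]>.1)&(L[:,2]<.16)&(L[:,0]<.03)&(L[:,0]>-.05)
    k=L[m]; vx,vz,x0,z0=cv2.fitLine(np.ascontiguousarray(k[:,[0,2]],np.float32),cv2.DIST_HUBER,0,.001,.001).ravel()
    print(n,len(k),"lid angle",np.degrees(np.arctan2(-vz,vx))%180,"at x=.045 z=",z0+vz/vx*(.045-x0))
E
```

```text
t: 17.42
eef_pos: [0.5044, 0.0552, 0.1994]
tool_rot: [0.0, 0.792, 0.61, 0.001]
contact_force: [-1.5, 4.7, -2.7]
opening: 0.0098
gripper_force: 60.0
scene 1674 lid angle 43.978706 at x=.045 z= 0.08565692
top 42 lid angle 44.79527 at x=.045 z= 0.08395645
```

View pics/c5.png

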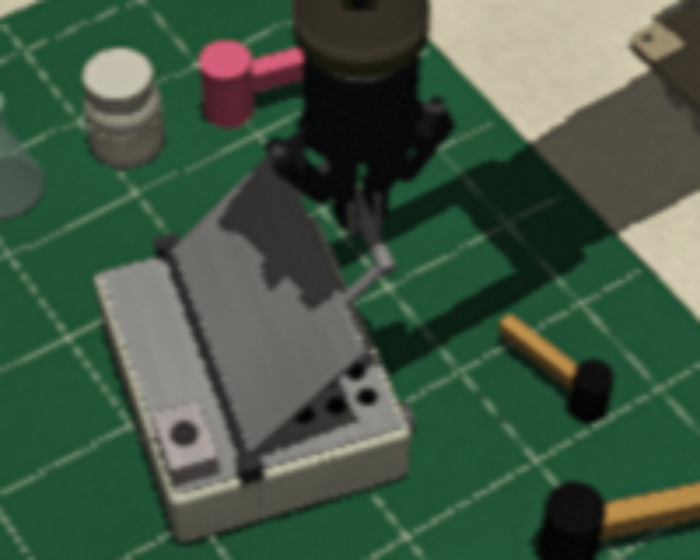

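```bash
python3 -m jog '[[0,0.52,-0.5,0,0,0],[0,1.07,-0.99,0,0,0],[0,1.64,-1.45,0,0,0],[0,2.22,-1.88,0,0,0],[0,2.83,-2.3,0,0,0],[0,3.45,-2.67,0,0,0],[0,3.45,-2.67,0,0,0]]'; python3 -m jog '[[0,0.64,-0.35,0,0,0],[0,1.29,-0.67,0,0,0],[0,1.95,-0.96,0,0,0],[0,2.63,-1.23,0,0,0],[0,2.63,-1.23,0,0,0]]'
```

```text
t: 18.1
eef_pos: [0.5382, 0.0464, 0.2281]
tool_rot: [0.0, 0.792, 0.61, 0.001]
contact_force: [-9.9, 6.0, 12.4]
opening: 0.0093
gripper_force: 60.5
t: 18.52
eef_pos: [0.5643, 0.0396, 0.2407]
tool_rot: [0.001, 0.792, 0.61, 0.002]
contact_force: [-6.0, 4.8, 11.8]
opening: 0.0096
gripper_force: 62.5
```

```bash
python3 -m jog '[[0,0.65,-0.35,0,0,0],[0,1.36,-0.62,0,0,0],[0,2.05,-0.78,0,0,0],[0,2.78,-0.92,0,0,0],[0,3.5,-1.03,0,0,0],[0,3.5,-1.03,0,0,0],[0,3.5,-1.03,0,0,0]]'
cat > lid.py <<'E'
from h import *
for n in("scene","top"):
    p=env.capture(n)
    vv,uu=np.nonzero(p["depth"]>0);W=world(p,uu,vv)
    a=np.radians(-14.6);ux=np.array([np.cos(a),np.sin(a),0]);uy=np.array([-ux[1],ux[0],0])
    L=np.stack([(W-[.578,.0365,0])@ux,(W-[.578,.0365,0])@uy,W[:,2]],1)
    m=(abs(L[:,1])<.095)&(L[:,2]>.1)&(L[:,2]<.185)&(L[:,0]<.08)&(L[:,0]>-.0)
    k=L[m]
    if len(k)<30: print(n,len(k)); continue
    A=np.c_[k[:,2]-.08,np.ones(len(k))];w=np.ones(len(k),bool)
    for _ in range(5):
        c=np.linalg.lstsq(A[w],k[w,0],rcond=None)[0]; w=abs(A@c-k[:,0])<.004
    print(n,w.sum(),len(k),"angle",90+np.degrees(np.arctan(c[0])),"x at hinge z",c[1])
s=env.get_state();e=s["eef_pos"];d=e+[0,0,.002]-[.578,.0365,0];print("grasp local x,z",d@ux,d[2],"geo angle",np.degrees(np.arctan2(d[2]-.08,.045-d@ux)),s["contact_force"],s["t"])
E
python3 lid.py
```

```text
t: 19.1
eef_pos: [0.5982, 0.0308, 0.25]
tool_rot: [0.001, 0.792, 0.61, 0.002]
contact_force: [0.5, 4.2, 4.7]
opening: 0.0096
gripper_force: 63.1
scene 600 604 angle 82.0760675118157 x at hinge z 0.04895431767603539
top 174 195 angle 81.9321229687769 x at hinge z 0.04326199166559384
grasp local x,z 0.020737642600181395 0.25195360296572844 geo angle 81.96868185412742 [0.65225822 5.64545131 4.6959625 ] 19.2
```

All three estimates agree on 82°, so 8° remain.

```bash
python3 -m jog '[[0,0.6,-0.07,0,0,0],[0,1.2,-0.12,0,0,0],[0,1.8,-0.15,0,0,0],[0,2.15,-0.16,0,0,0],[0,2.35,-0.16,0,0,0],[0,2.35,-0.16,0,0,0],[0,2.35,-0.16,0,0,0],[0,2.35,-0.16,0,0,0]]'; python3 lid.py
```

```text
t: 19.87
eef_pos: [0.6207, 0.0249, 0.2521]
tool_rot: [0.001, 0.792, 0.61, 0.002]
contact_force: [0.2, 4.6, 7.5]
opening: 0.01
gripper_force: 62.5
scene 273 282 angle 90.1532993230883 x at hinge z 0.04875434541228889
top 410 416 angle 90.10797752738121 x at hinge z 0.04308945691039954
grasp local x,z 0.04416735094152472 0.25404703157277564 geo angle 89.72589642880044 [-0.8326914   6.07836504  6.57261843] 19.9667
```

Run:
```python
from h import *
p=env.capture("scene");cv2.imwrite("pics/fin.png",cv2.resize(p["image"][110:350,180:480,::-1],None,fx=2.5,fy=2.5))
```

```text
(no output)
```

View pics/fin.png

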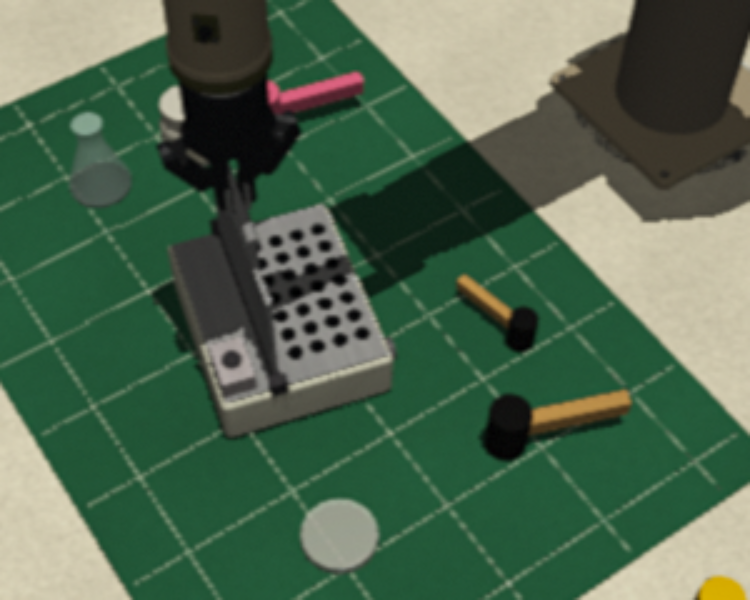

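The lid stands upright with the bar held at (235,205), the pin is home at (232,358), and the mallet stands clear at (510,425). Handing in.

```bash
python3 -c "
from cell import env; print(env.hand_in())"
```

```text
the job is handed in; nothing more can be done
None
```

The pin is fully home (top measured at 100 mm), the mallet stands on the bench clear of the bath, and the lid is upright at about 90° with the bar still gripped; the job was handed in at about 20 s, and no verdict was returned.

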